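Weigh out from the knobbed jar

ROBOT

A 6-joint arm with a two-finger parallel gripper is mounted at the origin on the work surface. World frame = base frame: x ahead of the robot, y to its left, z up, the work surface at z = 0. Lengths are in m, angles in rad, forces in N, time in s.
With the tool pointing down it reaches from about 0.3 to 0.85 m from the base axis. Payload 4.2 kg.
Tool frame: the origin (TCP) lies at the very end of the fingers, on their centre line; the grasp point (between the pads) lies bot.pinch_z behind it (bot.pinch_z is the distance from the TCP to the grasp point, in m); z points along the fingers, y is the direction in which the jaws open and shut (so a half turn about z gives the same grasp; the last joint's range is limited). The gripper opens to 91 mm and grips with 3 to 60 N. Pads are 32 mm wide; open, the fingers measure 118 mm over their backs; the gripper's body (76 mm by 178 mm) begins 60 mm behind the grasp point.
Start: joints at [1.264, 0.32, 1.565, -0, 1.257, -0.02], TCP at [0.163, 0.552, 0.214] pointing down, gripper open.
Joint ranges: [-3.11, 3.11], [-0.84, 2.01], [0.21, 2.61], [-1.34, 4.49], [0.05, 2.63], [-2.56, 2.56]. Speed limits (rad/s): [2.57, 2.57, 3.14, 3.14, 3.14, 3.14].

INTERFACE

Orientations are given as a unit quaternion [w, x, y, z].
In Python, from bench import bot gives the robot as it stands.
- The arm moves only by the tool carry_out, never from a script. Its argument "increments" is a list of rows, each an object of numbers: "gripper": the opening, from -1 (shut) to 1 (fully open), so that 0 is half open; "tx", "ty", "tz": the shift along the tool's x, y, z in m; "twist": the turn about the tool's z in degrees. In form: [{"gripper": .., "tx": .., "ty": .., "tz": .., "twist": ..}, ...]. A call has 1 to 20 rows; each row is the pose to reach, as a shift and turn from the pose measured when the call began, along the tool's axes at that moment; what a row does not reach only later rows make up. A row lasts 1/12 s, in which the tool goes at most 41.7 mm and 7.16 degrees, less where a joint would pass 70% of its speed; a pose out of reach is approached as far as the arm can. A call with a gripper value outside its range is refused whole. The fingers move at their own pace and stop on an object; "squeeze" is the grip in N (left out, the last holds). Time passes only in rows, so rows that repeat a pose let the fingers close. It gives the time, the measured TCP pose, the force and the opening at its end, in the units of the state.
- bot.state(): the state, without advancing time (a new reading comes with each control period).
- bot.grab_frame(name): name is "scene" or "top" or "wrist"; returns the picture (420x560x3 uint8, red, green, blue); there is no depth.
- bot.get_calibration(name): a dict with "mtx" (3x3 intrinsics, pixels), "k1" (the pictures are not rectified: a ray, as slopes to the right and down, at radius r is drawn at 1 + k1 r^2 times it, then the intrinsics apply), "R" (3x3) and "t" (3): a world point X has camera coordinates R X + t. Camera axes: x right, y down, z forward; pixel columns grow to the right and rows downward; lengths in m; the calibration is good to about 2 mm. A picture is of the moment at which its call begins: read the wrist's pose just before it. get_calibration takes no time and is no camera call; for the wrist camera it gives the pose at the moment of the call.
- bot.hand_in(): hands the job in, once; it reports no verdict.
The state is a dict: "time_s": time; "joint_pos": joint angles; "joint_velocities": joint speeds; "tau": joint torques, N m; "eef_pos": TCP position; "tcp_rot": TCP orientation; "wrist_force": force on the tool from outside, world axes, zero at the start; "wrist_torque": the same for the moment, N m; "width": finger opening in m.
Only numpy, scipy, OpenCV 4.12 (cv2) and the standard library are available. Lean on these libraries where they do the work, as an engineer would, in place of code of your own. Each camera call takes 0.05 s, during which the arm holds its last target.

TASK

Draw the jar with the tall knob out of the packed, sloping crate, leaving all the other jars seated in it, and set it down upright and gently, wholly on the round pan of the kitchen scale. Once you have let go of it, press the tare key of the scale fully down and let it spring back. Do not disturb the small bowl or the spatula.

Things in the scene. Friction and masses are not known exactly. Their poses are not given: they have to be found in the camera images.
- knob_jar_mid (a point): Jar to fetch, the only one with a tall knob: white ceramic, 52 mm across, 74 high; flat wooden lid 49 across, 8 thick; on it an upright round wooden knob 26 across, 38 tall; 120 mm in all, rigid, 0.18 to 0.29 kg. Point: its centre, 60 mm above its underside; z along its axis to the knob (knob at z 22 to 60 mm). It starts in one of the two inner places of the crate, touching its neighbours, leaning with the crate.
- crate_floor (a point): Centre of the inner floor of the open wooden crate: fixed, floor sloping 25 degrees, mouth tipped to the robot. x up the slope, y along the level rows, z out of the floor: jars are drawn out that way. Inside 158 (x) by 210 mm (y), walls 8 mm thick, 50 high.
- crate: The same crate as a level frame, origin on the table 50 mm below the floor centre. It holds 3 rows of 4 touching jars, 52 mm apart; the knobbed jar is in the middle row, 26 mm to either side of the middle. When it is gone friction holds the others in place on the slope.
- pan_top (a point): Centre of the top face of the round steel pan (140 mm across) of the fixed kitchen scale, 45 mm above the table. The scale is a grey block 240 (x) by 180 (y) by 30 mm high; z up, x from its control end to its pan end. The pan does not give way.
- tare_top (a point): Centre of the top of the tare key, a round spring button 28 mm across in a small housing at the control end of the scale, 123 mm from the pan centre along -x and 50 mm along -y of the scale. Pressed straight down.
- tare (a joint): Travel of the tare key: 0 up, 0.006 m fully down, which takes 4 N; it springs back.
- ramekin_rim (a point): Centre of the mouth of a loose small white bowl, 80 mm across, 45 mm high, on the table. Bystander.
- palette_knife_grip (a point): Grip of a loose spatula lying on the table beyond the work. Bystander. (A cake on a card, fixed, 54 mm high, stands beyond the scale.)
- jar1_mid (a point): Centre, half-way up, of one of the eleven flat-lidded jars of the crate: same body and lid as the knobbed jar but no knob, 82 mm high in all, 0.22 kg; 41 mm above its underside, z along its axis.
- jar2_mid (a point): Centre, half-way up, of one of the eleven flat-lidded jars of the crate: same body and lid as the knobbed jar but no knob, 82 mm high in all, 0.22 kg; 41 mm above its underside, z along its axis.
- jar3_mid (a point): Centre, half-way up, of one of the eleven flat-lidded jars of the crate: same body and lid as the knobbed jar but no knob, 82 mm high in all, 0.22 kg; 41 mm above its underside, z along its axis.
- jar4_mid (a point): Centre, half-way up, of one of the eleven flat-lidded jars of the crate: same body and lid as the knobbed jar but no knob, 82 mm high in all, 0.22 kg; 41 mm above its underside, z along its axis.
- jar5_mid (a point): Centre, half-way up, of one of the eleven flat-lidded jars of the crate: same body and lid as the knobbed jar but no knob, 82 mm high in all, 0.22 kg; 41 mm above its underside, z along its axis.
- jar6_mid (a point): Centre, half-way up, of one of the eleven flat-lidded jars of the crate: same body and lid as the knobbed jar but no knob, 82 mm high in all, 0.22 kg; 41 mm above its underside, z along its axis.
- jar7_mid (a point): Centre, half-way up, of one of the eleven flat-lidded jars of the crate: same body and lid as the knobbed jar but no knob, 82 mm high in all, 0.22 kg; 41 mm above its underside, z along its axis.
- jar8_mid (a point): Centre, half-way up, of one of the eleven flat-lidded jars of the crate: same body and lid as the knobbed jar but no knob, 82 mm high in all, 0.22 kg; 41 mm above its underside, z along its axis.
- jar9_mid (a point): Centre, half-way up, of one of the eleven flat-lidded jars of the crate: same body and lid as the knobbed jar but no knob, 82 mm high in all, 0.22 kg; 41 mm above its underside, z along its axis.
- jar10_mid (a point): Centre, half-way up, of one of the eleven flat-lidded jars of the crate: same body and lid as the knobbed jar but no knob, 82 mm high in all, 0.22 kg; 41 mm above its underside, z along its axis.
- jar11_mid (a point): Centre, half-way up, of one of the eleven flat-lidded jars of the crate: same body and lid as the knobbed jar but no knob, 82 mm high in all, 0.22 kg; 41 mm above its underside, z along its axis.
There are look-alikes about, which are no part of the job. What is shaped like the part that bears jar6_mid but black or purple is not meant.

How it is judged:
By the outcome, as a careful person would: the job done as asked, in the order asked, and still so for the second after the job is handed in, with the robot touching nothing.
It also fails if it takes over 61 s, if anything falls off the work surface, if the arm or the gripper's body presses on something with over 40 N, if the wrist force passes 120 N, or if a joint passes its speed limit or range.

## Working session

There is one attempt and no reset: what is moved stays moved. The work goes in short steps, Python scripts to look and compute and a tool call to move; the robot and the scene stay as the last step left them, time stands still between calls to the robot, and variables do not carry over. Pictures are saved under pics/ and viewed, and the job is handed in when it is done.

Besides the shell and the picture viewer there is one more tool, called after ">>>" as name(argument=value, ...) on one line, values as JSON. carry_out: Moves the arm, as the interface text tells. Its arguments: {"type":"object","properties":{"increments":{"type":"array"},"squeeze":{"type":"number"}},"required":["increments"]}

```bash
mkdir -p pics; ls; python3 - <<'E'
from bench import bot
import cv2
s=bot.state();print(s);print(bot.pinch_z)
for n in ["scene","top","wrist"]:
    c=bot.get_calibration(n);print(n,c)
    cv2.imwrite(f"pics/{n}0.png",bot.grab_frame(n)[:,:,::-1])
E
```

```text
pics
{'time_s': 0.0, 'joint_pos': array([ 1.26402759e+00,  3.20278390e-01,  1.56569429e+00, -2.73066227e-05,
        1.25743968e+00, -1.99682719e-02]), 'joint_velocities': array([-0.0023428 ,  0.00094672,  0.00113287,  0.0011239 ,  0.00084693,
       -0.00022151]), 'tau': array([-5.27826614e-04, -4.12468350e+01, -2.31968290e+01,  7.26736570e-02,
        4.59161145e-02, -1.42457034e-04]), 'eef_pos': array([0.16248844, 0.55100981, 0.21312215]), 'tcp_rot': array([-1.35168591e-04,  1.42905031e-01,  9.89735987e-01, -8.99845934e-04]), 'wrist_force': array([ 0.42594752,  0.28068435, -0.44947741]), 'wrist_torque': array([ 0.02252483, -0.02822673, -0.01239696]), 'width': 0.09125910722153165}
0.0188
scene {'mtx': array([[380.98837017,   0.        , 279.41005082],
       [  0.        , 380.98837017, 215.30464625],
       [  0.        ,   0.        ,   1.        ]]), 'k1': -0.10482495561848541, 'R': array([[-0.83404287,  0.5514197 ,  0.01757279],
       [ 0.37434228,  0.58903004, -0.71617838],
       [-0.40526577, -0.59074524, -0.69769601]]), 't': array([ 0.4342734 , -0.16429173,  1.29716248])}
top {'mtx': array([[443.97765954,   0.        , 275.77090128],
       [  0.        , 443.97765954, 206.62229756],
       [  0.        ,   0.        ,   1.        ]]), 'k1': -0.05280135358744534, 'R': array([[-0.02125776, -0.99975192, -0.0066485 ],
       [-0.99814568,  0.02160206, -0.05690832],
       [ 0.05703782,  0.00542643, -0.99835727]]), 't': array([0.0938834 , 0.56038978, 1.13593363])}
wrist {'mtx': array([[358.72330509,   0.        , 273.65365238],
       [  0.        , 358.72330509, 212.65488678],
       [  0.        ,   0.        ,   1.        ]]), 'k1': -0.08359525236178135, 'R': array([[ 2.82922356e-01,  9.59142813e-01, -6.50345030e-05],
       [ 9.19795472e-01, -2.71296684e-01,  2.83503788e-01],
       [ 2.71902978e-01, -8.02693783e-02, -9.58971114e-01]]), 't': array([-0.57530656, -0.0310252 ,  0.39074804])}
```

View pics/scene0.png

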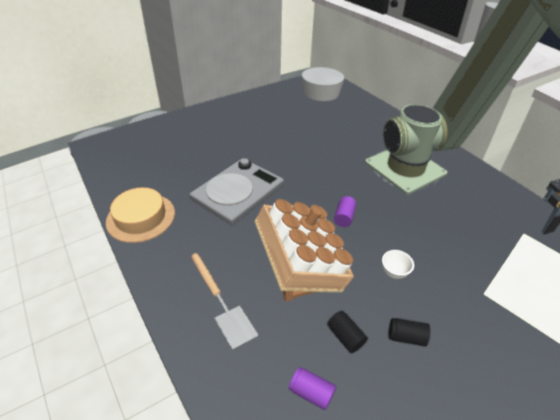

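View pics/top0.png

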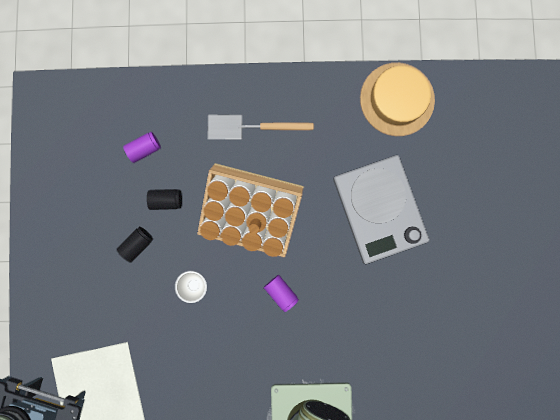

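View pics/wrist0.png

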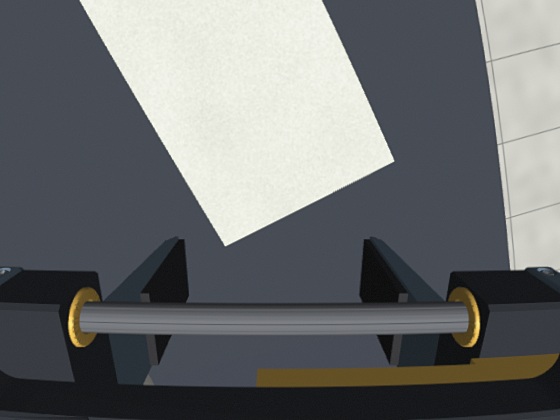

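```bash
cat > h.py <<'E'
from bench import bot
import cv2, numpy as np
def crop(src,dst,x0,y0,w,h,f):
    im=cv2.imread(src)[y0:y0+h,x0:x0+w]
    im=cv2.resize(im,None,fx=f,fy=f,interpolation=cv2.INTER_CUBIC)
    cv2.imwrite(dst,im)
def ray(c,u,v):
    p=np.array([(u-c["mtx"][0,2])/c["mtx"][0,0],(v-c["mtx"][1,2])/c["mtx"][1,1]]);q=p.copy()
    for _ in range(20): q=p/(1+c["k1"]*(q@q))
    R=np.array(c["R"]);t=np.array(c["t"])
    return -R.T@t, R.T@np.array([q[0],q[1],1.])
def onz(c,u,v,z):
    o,d=ray(c,u,v); return o+d*(z-o[2])/d[2]
def proj(c,X):
    x=np.atleast_2d(X)@np.array(c["R"]).T+c["t"]; q=x[:,:2]/x[:,2:]
    q=q*(1+c["k1"]*(q**2).sum(1,keepdims=True))
    return q*c["mtx"][0,0]+[c["mtx"][0,2],c["mtx"][1,2]]
E
python3 - <<'E'
from h import *
crop("pics/top0.png","pics/top_crate.png",190,155,125,110,6)
crop("pics/top0.png","pics/top_scale.png",325,145,115,125,5)
crop("pics/scene0.png","pics/scene_crate.png",250,190,110,115,5)
E
```

```text
(no output)
```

View pics/top_crate.png

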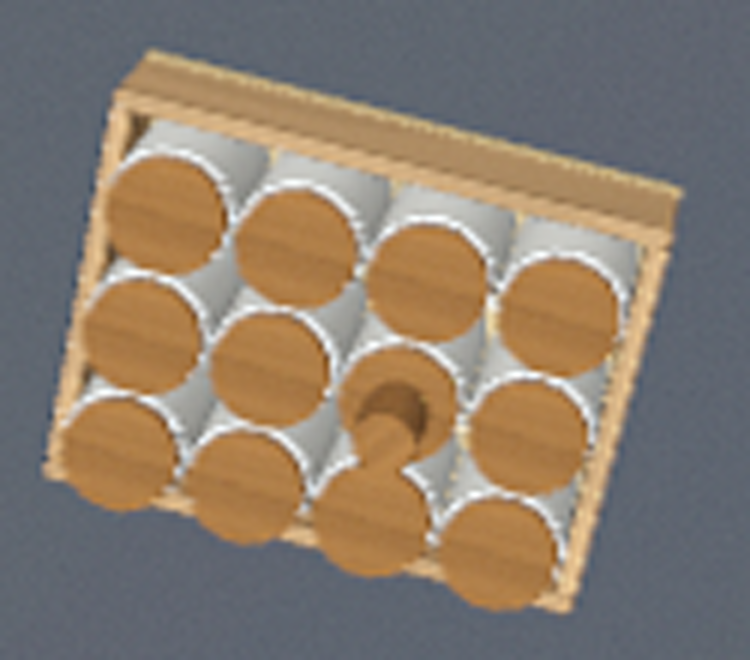

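View pics/top_scale.png

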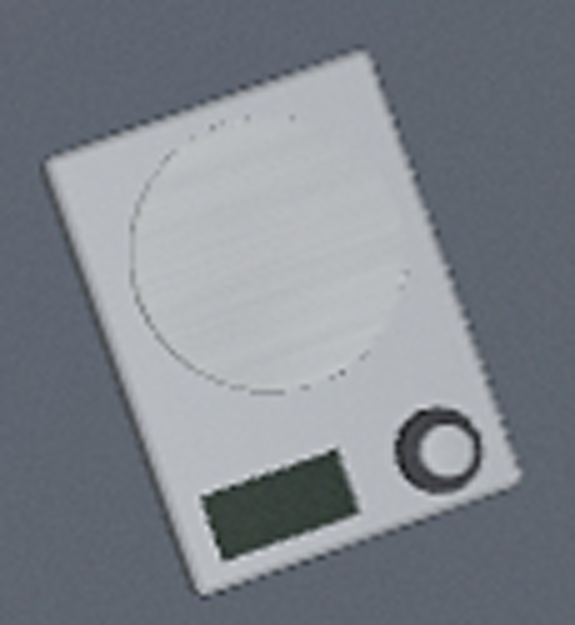

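View pics/scene_crate.png

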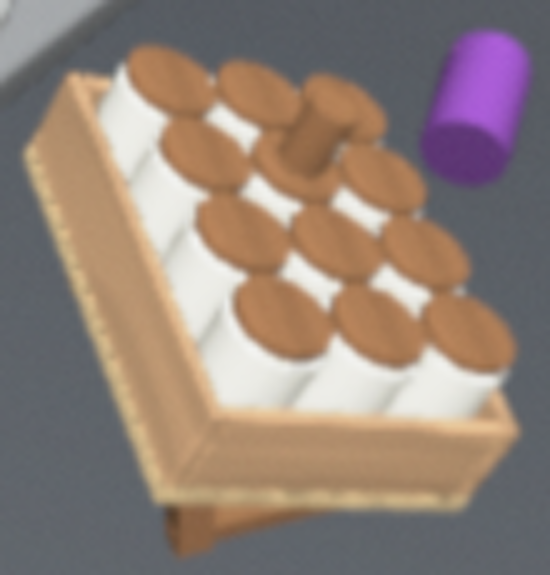

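```bash
python3 - <<'E'
from h import *
from scipy.optimize import least_squares
c=bot.get_calibration("top")
L=[[(165,213),(298,245),(427,280),(561,315)],[(142,332),(271,366),(400,403),(530,435)],[(120,450),(246,485),(372,517),(500,552)]]
px=np.array([[ (u/6+190-.42,v/6+155-.42) for u,v in r] for r in L]).reshape(-1,2)
a=np.radians(25)
def T(p):
    x,y,yaw=p; u=np.array([np.cos(yaw),np.sin(yaw),0]);y_=np.array([-np.sin(yaw),np.cos(yaw),0]);z=np.array([0,0,1.])
    X=u*np.cos(a)+z*np.sin(a); n=-u*np.sin(a)+z*np.cos(a)
    return np.array([x,y,.05]),X,y_,n
def pts(p,h=.082):
    o,X,Y,n=T(p)
    return np.array([o+X*(1-i)*.052+Y*(1.5-j)*.052+n*h for i in range(3) for j in range(4)])
f=lambda p:(proj(c,pts(p))-px).ravel()
r=least_squares(f,[.5,.13,-.2]);print(r.x,np.degrees(r.x[2]),np.abs(r.fun).max(),r.fun.reshape(-1,2)[6])
o,X,Y,n=T(r.x)
print("lidtop",o-Y*.026+n*.082,"s28",o-Y*.026+n*.110,"knobtop",o-Y*.026+n*.12,n,X,Y)
kt=proj(c,o-Y*.026+n*.12); print("knob top px",kt,(kt-[190,155]+.42)*6)
s=bot.get_calibration("scene"); kt=proj(s,o-Y*.026+n*.12); print((kt-[250,190])*5)
# scale: pan centre
q=lambda u,v:(u/5+325-.4,v/5+145-.4)
pc=onz(c,*q(272,255),.045);print("pan",pc)
cs=[onz(c,*q(*p),.03) for p in [(47,160),(368,52),(518,482),(203,592)]];print(np.array(cs))
m=np.mean(cs,0);print(m)
xa=(cs[0]+cs[1]-cs[2]-cs[3]); xa/=np.linalg.norm(xa);ya=np.array([-xa[1],xa[0],0]);print(xa,np.degrees(np.arctan2(xa[1],xa[0])))
tk=pc-.123*xa-.05*ya;print("tare pred",tk)
for z in (.03,.045,.06,.07,.08):print(z,onz(c,*q(448,449),z), proj(s,[*tk[:2],z]),proj(c,[*tk[:2],z]),q(448,449))
b=[onz(c,191,287,.045)];print("ramekin",b, onz(c,282,293,.02))
E
```

```text
[ 0.56275747  0.14349576 -0.27805096] -15.93114639182396 0.36937960319053786 [-0.07543741 -0.32408445]
lidtop [0.52229725 0.12800645 0.12431724] s28 [0.51091842 0.13125448 0.14969386] knobtop [0.50685456 0.13241449 0.15875693] [-0.40638644  0.1160011   0.90630779] [ 0.87149854 -0.24876516  0.42261826] [0.27448199 0.96159224 0.        ]
knob top px [[253.58864545 227.9109753 ]] [[384.05187268 439.98585182]]
[[331.16640192 104.90164795]]
pan [ 0.58297255 -0.18078694  0.045     ]
[[ 0.63565697 -0.0697775   0.03      ]
 [ 0.68846735 -0.23797654  0.03      ]
 [ 0.46476491 -0.30710443  0.03      ]
 [ 0.41259098 -0.14316777  0.03      ]]
[ 0.55037005 -0.18950656  0.03      ]
[0.9527009  0.30390953 0.        ] 17.69257042065228
tare pred [ 0.48098581 -0.26580286  0.045     ]
0.03 [ 0.48250149 -0.27151497  0.03      ] [[244.75805433 165.50740423]] [[412.01278286 235.04407513]] (414.20000000000005, 234.4)
0.045 [ 0.48268696 -0.26693406  0.045     ] [[244.55448561 161.77425066]] [[413.78141147 235.08378925]] (414.20000000000005, 234.4)
0.06 [ 0.48287243 -0.26235315  0.06      ] [[244.34828425 157.98037311]] [[415.59735556 235.12451894]] (414.20000000000005, 234.4)
0.07 [ 0.48299608 -0.25929921  0.07      ] [[244.20933852 155.41677472]] [[416.83521204 235.15225547]] (414.20000000000005, 234.4)
0.08 [ 0.48311973 -0.25624527  0.08      ] [[244.06919954 152.82526468]] [[418.09553822 235.18047273]] (414.20000000000005, 234.4)
ramekin [array([0.36266709, 0.29930602, 0.045     ])] [0.33999664 0.07057346 0.02      ]
```

```bash
python3 - <<'E'
from h import *
crop("pics/scene0.png","pics/scene_scale.png",185,145,110,80,7)
E
```

```text
(no output)
```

View pics/scene_scale.png

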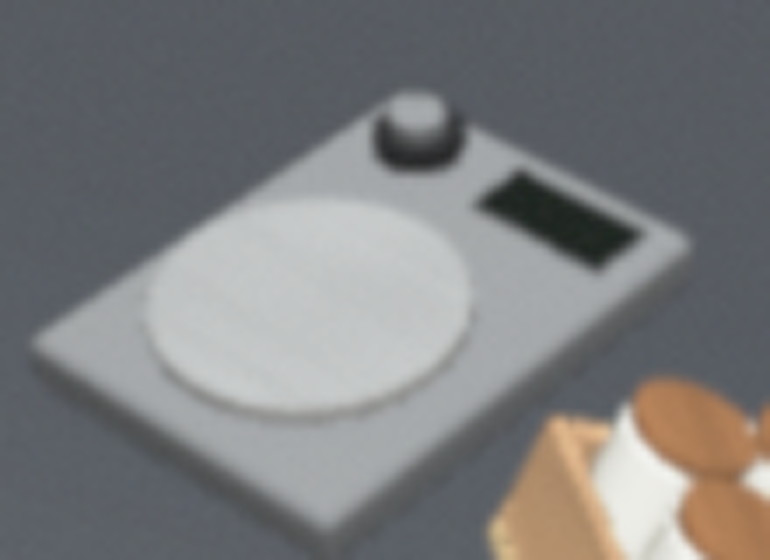

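>>> carry_out(increments=[{"tx": -0.015,"ty": -0.01,"gripper": 1},{"tx": -0.045,"ty": -0.03,"gripper": 1},{"tx": -0.08,"ty": -0.053,"gripper": 1},{"tx": -0.113,"ty": -0.076,"gripper": 1},{"tx": -0.146,"ty": -0.099,"gripper": 1},{"tx": -0.18,"ty": -0.121,"gripper": 1},{"tx": -0.213,"ty": -0.143,"gripper": 1},{"tx": -0.246,"ty": -0.166,"gripper": 1},{"tx": -0.28,"ty": -0.188,"gripper": 1},{"tx": -0.313,"ty": -0.21,"gripper": 1},{"tx": -0.346,"ty": -0.233,"gripper": 1},{"tx": -0.38,"ty": -0.256,"gripper": 1},{"tx": -0.41,"ty": -0.276,"gripper": 1},{"tx": -0.435,"ty": -0.292,"gripper": 1},{"tx": -0.448,"ty": -0.301,"gripper": 1},{"tx": -0.453,"ty": -0.304,"twist": -0.5,"gripper": 1},{"tx": -0.453,"ty": -0.304,"twist": -0.5,"gripper": 1},{"tx": -0.453,"ty": -0.304,"twist": -0.5,"gripper": 1}])

```text
schema error: expected keys gripper, tx, ty, tz, twist
```

```bash
cat >> h.py <<'E'
from scipy.spatial.transform import Rotation as Rn
def st():
    s=bot.state(); q=s["tcp_rot"]; R=Rn.from_quat([q[1],q[2],q[3],q[0]]).as_matrix()
    print("t%.2f"%s["time_s"],"eef",s["eef_pos"].round(4),"yang%.2f"%np.degrees(np.arctan2(R[1,1],R[0,1])),"zax",R[:,2].round(3),"F",s["wrist_force"].round(2),"M",s["wrist_torque"].round(3),"w%.4f"%s["width"])
    return s,R
def to(R,p,target): return (R.T@(np.array(target)-p)).round(4)
E
python3 - <<'E'
from h import *
s,R=st()
c=bot.get_calibration("wrist")
cv2.imwrite("pics/w1.png",bot.grab_frame("wrist")[:,:,::-1])
print(to(R,s["eef_pos"],[.5109,.1313,.131]))
n=np.array([-.40638,.116,.9063]);lid=np.array([.5223,.1280,.1243])
print(proj(c,[lid,lid+.038*n]))
print("tool at lid pts down");
E
```

```text
t0.15 eef [0.1626 0.5512 0.2133] yang73.57 zax [-0.    -0.001 -1.   ] F [-0.09 -0.01 -0.57] M [0.047 0.046 0.007] w0.0913
[-0.4529 -0.3041  0.0827]
[[ 43.65090308 552.06081457]
 [ 28.78954651 569.3068419 ]]
tool at lid pts down
```

View pics/w1.png

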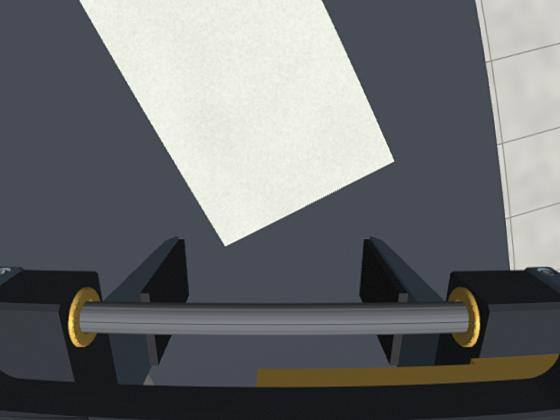

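>>> carry_out(increments=[{"tx": -0.015,"ty": -0.01,"tz": 0,"twist": 0,"gripper": 1},{"tx": -0.045,"ty": -0.03,"tz": 0,"twist": 0,"gripper": 1},{"tx": -0.08,"ty": -0.053,"tz": 0,"twist": 0,"gripper": 1},{"tx": -0.113,"ty": -0.076,"tz": 0,"twist": 0,"gripper": 1},{"tx": -0.146,"ty": -0.099,"tz": 0,"twist": 0,"gripper": 1},{"tx": -0.18,"ty": -0.121,"tz": 0,"twist": 0,"gripper": 1},{"tx": -0.213,"ty": -0.143,"tz": 0,"twist": 0,"gripper": 1},{"tx": -0.246,"ty": -0.166,"tz": 0,"twist": 0,"gripper": 1},{"tx": -0.28,"ty": -0.188,"tz": 0,"twist": 0,"gripper": 1},{"tx": -0.313,"ty": -0.21,"tz": 0,"twist": 0,"gripper": 1},{"tx": -0.346,"ty": -0.233,"tz": 0,"twist": 0,"gripper": 1},{"tx": -0.38,"ty": -0.256,"tz": 0,"twist": 0,"gripper": 1},{"tx": -0.41,"ty": -0.276,"tz": 0,"twist": 0,"gripper": 1},{"tx": -0.435,"ty": -0.292,"tz": 0,"twist": 0,"gripper": 1},{"tx": -0.448,"ty": -0.301,"tz": 0,"twist": 0,"gripper": 1},{"tx": -0.453,"ty": -0.304,"tz": 0,"twist": -0.5,"gripper": 1},{"tx": -0.453,"ty": -0.304,"tz": 0,"twist": -0.5,"gripper": 1},{"tx": -0.453,"ty": -0.304,"tz": 0,"twist": -0.5,"gripper": 1}])

```text
time_s: 1.7
eef_pos: [0.5105, 0.132, 0.2136]
tcp_rot: [-0.001, 0.139, 0.99, -0.0]
wrist_force: [-0.2, 0.3, -0.3]
width: 0.0915
```

```bash
python3 - <<'E'
from h import *
s,R=st()
c=bot.get_calibration("wrist")
cv2.imwrite("pics/w1.png",bot.grab_frame("wrist")[:,:,::-1])
print(to(R,s["eef_pos"],[.5109,.1313,.131]))
n=np.array([-.40638,.116,.9063]);lid=np.array([.5223,.1280,.1243])
print(proj(c,[lid,lid+.038*n]))
E
```

```text
t1.70 eef [0.5105 0.132  0.2136] yang74.06 zax [-0.001 -0.001 -1.   ] F [-0.24  0.31 -0.28] M [0.024 0.02  0.002] w0.0915
[-0.0007 -0.0005  0.0826]
[[271.83325886 233.6915492 ]
 [271.57287894 228.45230921]]
```

View pics/w1.png

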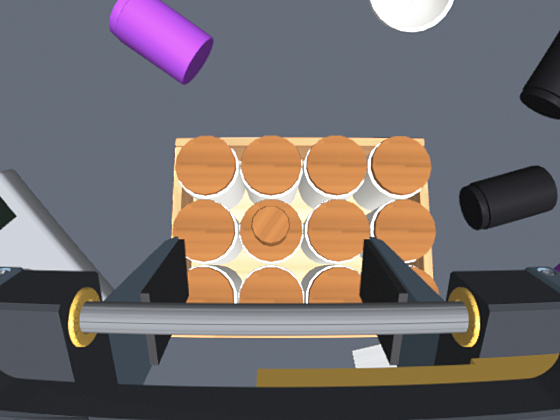

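```bash
python3 - <<'E'
from h import *
crop("pics/w1.png","pics/w1c.png",165,130,140,110,5)
E
```

```text
(no output)
```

View pics/w1c.png

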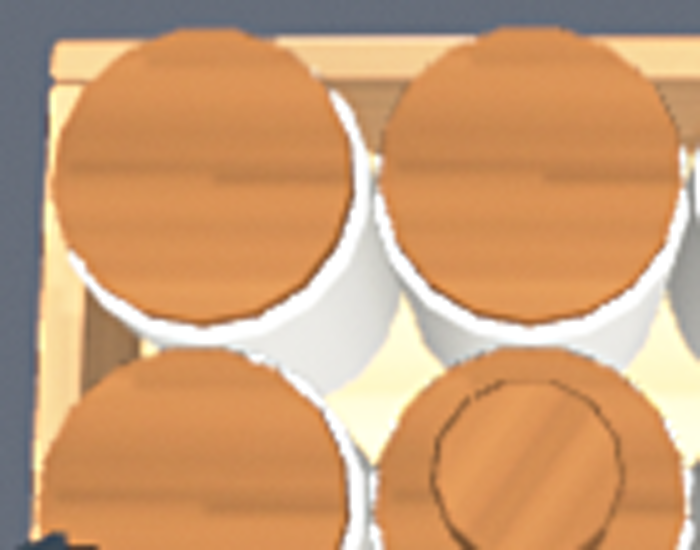

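>>> carry_out(increments=[{"tx": 0.001,"ty": -0.001,"tz": 0.015,"twist": 0,"gripper": 1},{"tx": 0.001,"ty": -0.001,"tz": 0.04,"twist": 0,"gripper": 1},{"tx": 0.001,"ty": -0.001,"tz": 0.06,"twist": 0,"gripper": 1},{"tx": 0.001,"ty": -0.001,"tz": 0.07,"twist": 0,"gripper": 1},{"tx": 0.001,"ty": -0.001,"tz": 0.077,"twist": 0,"gripper": 1},{"tx": 0.001,"ty": -0.001,"tz": 0.08,"twist": 0,"gripper": 1},{"tx": 0.001,"ty": -0.001,"tz": 0.081,"twist": 0,"gripper": 1},{"tx": 0.001,"ty": -0.001,"tz": 0.081,"twist": 0,"gripper": 1}])

```text
time_s: 2.42
eef_pos: [0.5094, 0.132, 0.1333]
tcp_rot: [0.0, 0.138, 0.99, -0.0]
wrist_force: [-0.2, 0.2, -0.4]
width: 0.0911
```

```bash
python3 - <<'E'
from h import *
s,R=st()
cv2.imwrite("pics/w2.png",bot.grab_frame("wrist")[:,:,::-1])
cv2.imwrite("pics/s2.png",bot.grab_frame("scene")[:,:,::-1])
crop("pics/s2.png","pics/s2c.png",230,150,140,140,5)
E
```

```text
t2.42 eef [0.5094 0.132  0.1333] yang74.13 zax [ 0. -0. -1.] F [-0.23  0.25 -0.4 ] M [0.02  0.014 0.028] w0.0911
```

View pics/w2.png

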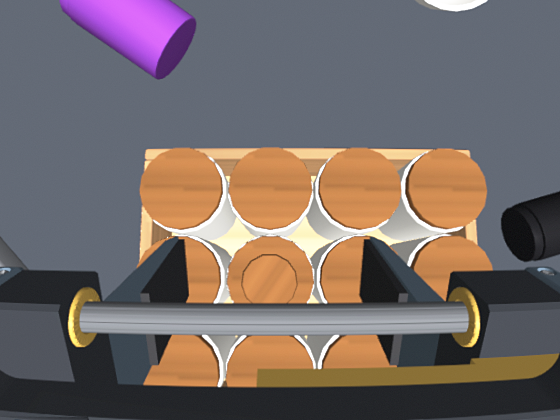

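View pics/s2c.png

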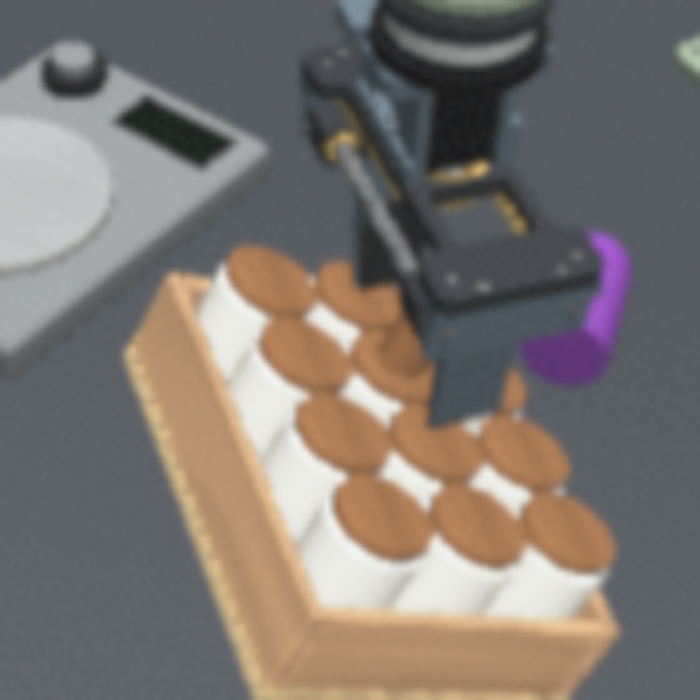

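>>> carry_out(increments=[{"tx": 0,"ty": -0.002,"tz": 0,"twist": 0,"gripper": 1},{"tx": 0,"ty": -0.0025,"tz": 0,"twist": 0,"gripper": -0.2},{"tx": 0,"ty": -0.0025,"tz": 0,"twist": 0,"gripper": -0.5},{"tx": 0,"ty": -0.0025,"tz": 0,"twist": 0,"gripper": -0.6},{"tx": 0,"ty": -0.0025,"tz": 0,"twist": 0,"gripper": -1},{"tx": 0,"ty": -0.0025,"tz": 0,"twist": 0,"gripper": -1},{"tx": 0,"ty": -0.0025,"tz": 0,"twist": 0,"gripper": -1},{"tx": 0,"ty": -0.0025,"tz": 0,"twist": 0,"gripper": -1},{"tx": 0,"ty": -0.0025,"tz": 0,"twist": 0,"gripper": -1},{"tx": 0,"ty": -0.0025,"tz": 0,"twist": 0,"gripper": -1}], squeeze=25)

```text
time_s: 3.35
eef_pos: [0.5089, 0.1294, 0.1336]
tcp_rot: [0.0, 0.138, 0.99, -0.0]
wrist_force: [0.1, 0.4, 0.0]
width: 0.034
```

```bash
python3 - <<'E'
from h import *
s,R=st()
cv2.imwrite("pics/w3.png",bot.grab_frame("wrist")[:,:,::-1])
E
```

```text
t3.35 eef [0.5089 0.1294 0.1336] yang74.12 zax [ 0.001 -0.    -1.   ] F [0.08 0.38 0.05] M [-0.022 -0.014 -0.075] w0.0340
```

View pics/w3.png

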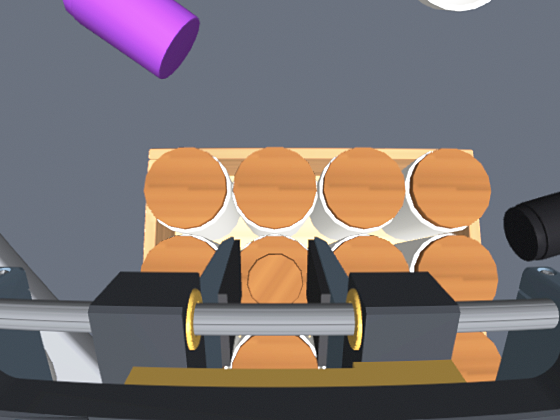

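Centred on the knob (275,280); the fingers are still closing.

>>> carry_out(increments=[{"tx": 0,"ty": 0,"tz": 0,"twist": 0,"gripper": -1},{"tx": 0,"ty": 0,"tz": 0,"twist": 0,"gripper": -1},{"tx": 0,"ty": 0,"tz": 0,"twist": 0,"gripper": -1},{"tx": 0,"ty": 0,"tz": 0,"twist": 0,"gripper": -1},{"tx": 0,"ty": 0,"tz": 0,"twist": 0,"gripper": -1}], squeeze=25)

```text
time_s: 3.82
eef_pos: [0.5088, 0.1295, 0.1335]
tcp_rot: [0.0, 0.138, 0.99, 0.0]
wrist_force: [0.3, 1.6, -1.0]
width: 0.0256
```

```bash
python3 - <<'E'
from h import *
s,R=st()
E
```

```text
t3.82 eef [0.5088 0.1295 0.1335] yang74.12 zax [ 0. -0. -1.] F [ 0.31  1.6  -1.03] M [0.119 0.098 0.014] w0.0256
```

>>> carry_out(increments=[{"tx": 0.0008,"ty": 0,"tz": -0.0018,"twist": 0,"gripper": -1},{"tx": 0.0017,"ty": 0,"tz": -0.0036,"twist": 0,"gripper": -1},{"tx": 0.0034,"ty": 0,"tz": -0.0072,"twist": 0,"gripper": -1},{"tx": 0.0051,"ty": 0,"tz": -0.0109,"twist": 0,"gripper": -1},{"tx": 0.0068,"ty": 0,"tz": -0.0145,"twist": 0,"gripper": -1},{"tx": 0.0085,"ty": 0,"tz": -0.0181,"twist": 0,"gripper": -1},{"tx": 0.0085,"ty": 0,"tz": -0.0181,"twist": 0,"gripper": -1}], squeeze=25)

```text
time_s: 4.4
eef_pos: [0.5006, 0.132, 0.1525]
tcp_rot: [0.001, 0.138, 0.99, 0.0]
wrist_force: [-0.2, -0.1, -2.0]
width: 0.0256
```

```bash
python3 - <<'E'
from h import *
s,R=st()
cv2.imwrite("pics/s4.png",bot.grab_frame("scene")[:,:,::-1])
crop("pics/s4.png","pics/s4c.png",230,150,140,140,5)
cv2.imwrite("pics/w4.png",bot.grab_frame("wrist")[:,:,::-1])
E
```

```text
t4.40 eef [0.5006 0.132  0.1525] yang74.13 zax [ 0.001  0.    -1.   ] F [-0.17 -0.12 -2.01] M [-0.007  0.107 -0.028] w0.0256
```

View pics/s4c.png

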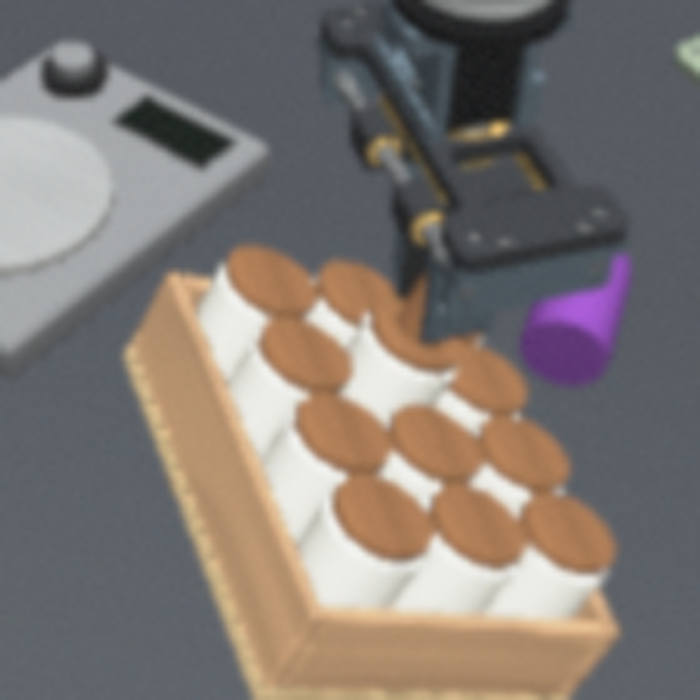

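View pics/w4.png

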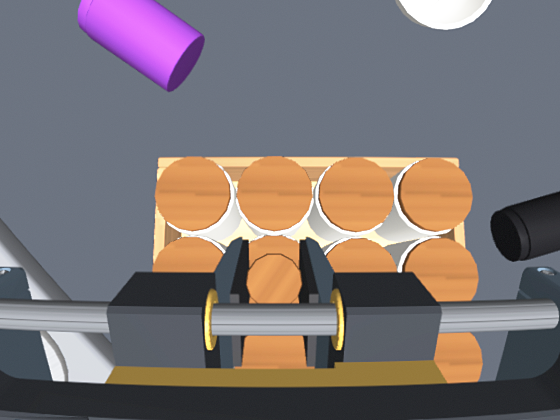

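>>> carry_out(increments=[{"tx": 0.0017,"ty": 0,"tz": -0.0036,"twist": 0,"gripper": -1},{"tx": 0.0042,"ty": 0,"tz": -0.0091,"twist": 0,"gripper": -1},{"tx": 0.0076,"ty": 0,"tz": -0.0163,"twist": 0,"gripper": -1},{"tx": 0.011,"ty": 0,"tz": -0.0236,"twist": 0,"gripper": -1},{"tx": 0.0144,"ty": 0,"tz": -0.0308,"twist": 0,"gripper": -1},{"tx": 0.0177,"ty": 0,"tz": -0.0381,"twist": 0,"gripper": -1},{"tx": 0.0211,"ty": 0,"tz": -0.0453,"twist": 0,"gripper": -1},{"tx": 0.0245,"ty": 0,"tz": -0.0526,"twist": 0,"gripper": -1},{"tx": 0.0279,"ty": 0,"tz": -0.0598,"twist": 0,"gripper": -1},{"tx": 0.0313,"ty": 0,"tz": -0.0671,"twist": 0,"gripper": -1},{"tx": 0.0347,"ty": 0,"tz": -0.0743,"twist": 0,"gripper": -1},{"tx": 0.038,"ty": 0,"tz": -0.0816,"twist": 0,"gripper": -1},{"tx": 0.04,"ty": 0,"tz": -0.0857,"twist": 0,"gripper": -1},{"tx": 0.04,"ty": 0,"tz": -0.0857,"twist": 0,"gripper": -1}], squeeze=25)

```text
time_s: 5.67
eef_pos: [0.4621, 0.143, 0.2387]
tcp_rot: [0.001, 0.138, 0.99, 0.0]
wrist_force: [0.8, -0.7, -3.0]
width: 0.0255
```

```bash
python3 - <<'E'
from h import *
s,R=st()
cv2.imwrite("pics/s5.png",bot.grab_frame("scene")[:,:,::-1])
crop("pics/s5.png","pics/s5c.png",230,130,140,150,4)
cv2.imwrite("pics/w5.png",bot.grab_frame("wrist")[:,:,::-1])
E
```

```text
t5.67 eef [0.4621 0.143  0.2387] yang74.14 zax [ 0.003  0.001 -1.   ] F [ 0.78 -0.69 -3.03] M [0.064 0.066 0.004] w0.0255
```

View pics/s5c.png

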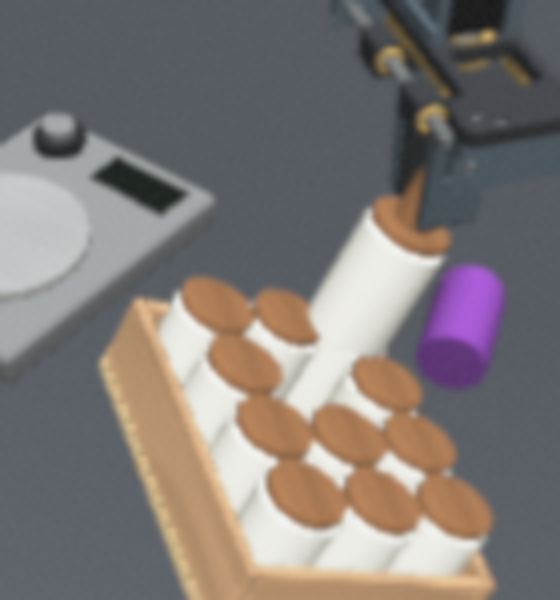

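View pics/w5.png

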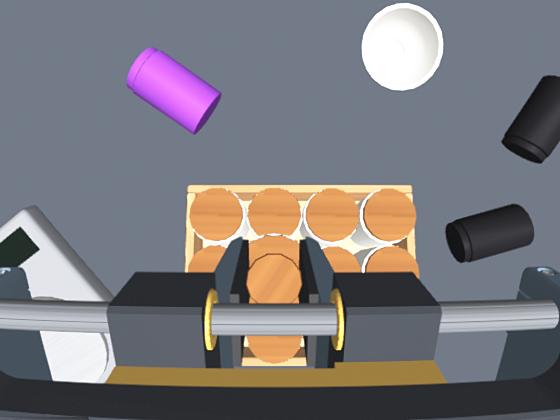

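>>> carry_out(increments=[{"tx": 0,"ty": 0,"tz": -0.02,"twist": 0,"gripper": -1},{"tx": 0,"ty": 0,"tz": -0.04,"twist": 0,"gripper": -1},{"tx": -0.005,"ty": -0.007,"tz": -0.055,"twist": 0,"gripper": -1},{"tx": -0.016,"ty": -0.022,"tz": -0.06,"twist": 0,"gripper": -1},{"tx": -0.032,"ty": -0.043,"tz": -0.06,"twist": 0,"gripper": -1},{"tx": -0.05,"ty": -0.068,"tz": -0.06,"twist": 0,"gripper": -1},{"tx": -0.068,"ty": -0.093,"tz": -0.06,"twist": 0,"gripper": -1},{"tx": -0.087,"ty": -0.118,"tz": -0.06,"twist": 0,"gripper": -1},{"tx": -0.105,"ty": -0.143,"tz": -0.06,"twist": 0,"gripper": -1},{"tx": -0.124,"ty": -0.168,"tz": -0.06,"twist": 0,"gripper": -1},{"tx": -0.142,"ty": -0.193,"tz": -0.055,"twist": 0,"gripper": -1},{"tx": -0.16,"ty": -0.217,"tz": -0.045,"twist": 0,"gripper": -1},{"tx": -0.177,"ty": -0.24,"tz": -0.03,"twist": 0,"gripper": -1},{"tx": -0.19,"ty": -0.258,"tz": -0.01,"twist": 0,"gripper": -1},{"tx": -0.199,"ty": -0.27,"tz": 0.01,"twist": 0,"gripper": -1},{"tx": -0.204,"ty": -0.277,"tz": 0.03,"twist": 0,"gripper": -1},{"tx": -0.205,"ty": -0.2785,"tz": 0.05,"twist": 0,"gripper": -1},{"tx": -0.205,"ty": -0.2785,"tz": 0.062,"twist": 0,"gripper": -1},{"tx": -0.205,"ty": -0.2785,"tz": 0.07,"twist": 0,"gripper": -1},{"tx": -0.205,"ty": -0.2785,"tz": 0.07,"twist": 0,"gripper": -1}], squeeze=25)

```text
time_s: 7.43
eef_pos: [0.5818, -0.1809, 0.165]
tcp_rot: [-0.002, 0.138, 0.99, 0.0]
wrist_force: [-0.3, -0.2, -3.3]
width: 0.0254
```

```bash
python3 - <<'E'
from h import *
s,R=st()
cv2.imwrite("pics/s6.png",bot.grab_frame("scene")[:,:,::-1])
crop("pics/s6.png","pics/s6c.png",170,90,200,150,4)
cv2.imwrite("pics/t6.png",bot.grab_frame("top")[:,:,::-1])
E
```

```text
t7.43 eef [ 0.5818 -0.1809  0.165 ] yang74.12 zax [-0.004  0.001 -1.   ] F [-0.34 -0.16 -3.31] M [ 0.038  0.008 -0.045] w0.0254
```

View pics/s6c.png

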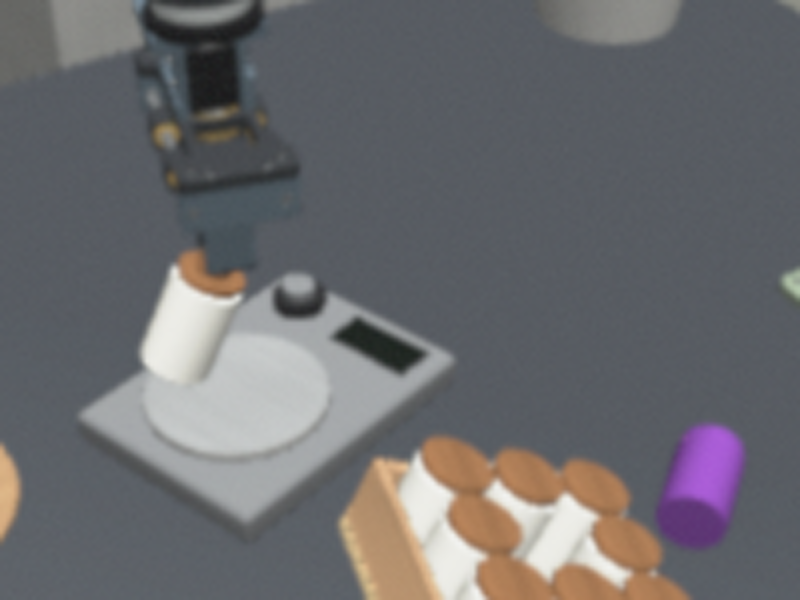

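View pics/t6.png

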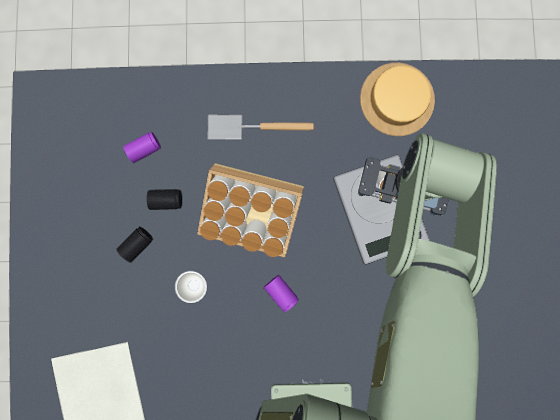

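>>> carry_out(increments=[{"tx": 0,"ty": 0,"tz": 0.008,"twist": 0,"gripper": -1},{"tx": 0,"ty": 0,"tz": 0.014,"twist": 0,"gripper": -1},{"tx": 0,"ty": 0,"tz": 0.016,"twist": 0,"gripper": -1},{"tx": 0,"ty": 0,"tz": 0.016,"twist": 0,"gripper": -1}], squeeze=12)

```text
time_s: 7.87
eef_pos: [0.5829, -0.1809, 0.1511]
tcp_rot: [-0.0, 0.138, 0.99, 0.0]
wrist_force: [-0.2, 0.7, -3.3]
width: 0.0257
```

>>> carry_out(increments=[{"tx": 0,"ty": 0,"tz": 0,"twist": 0,"gripper": -1},{"tx": 0,"ty": 0,"tz": 0,"twist": 0,"gripper": -1},{"tx": 0,"ty": 0,"tz": 0,"twist": 0,"gripper": -1},{"tx": 0,"ty": 0,"tz": 0,"twist": 0,"gripper": -1}], squeeze=8)

```text
time_s: 8.2
eef_pos: [0.583, -0.181, 0.1515]
tcp_rot: [0.0, 0.138, 0.99, 0.0]
wrist_force: [-0.7, 0.4, -2.8]
width: 0.0259
```

```bash
python3 - <<'E'
from h import *
s,R=st()
cv2.imwrite("pics/s7.png",bot.grab_frame("scene")[:,:,::-1])
crop("pics/s7.png","pics/s7c.png",180,120,120,100,6)
E
```

```text
t8.20 eef [ 0.583  -0.181   0.1515] yang74.15 zax [ 0.  0. -1.] F [-0.7   0.4  -2.78] M [ 0.063  0.035 -0.07 ] w0.0259
```

View pics/s7c.png

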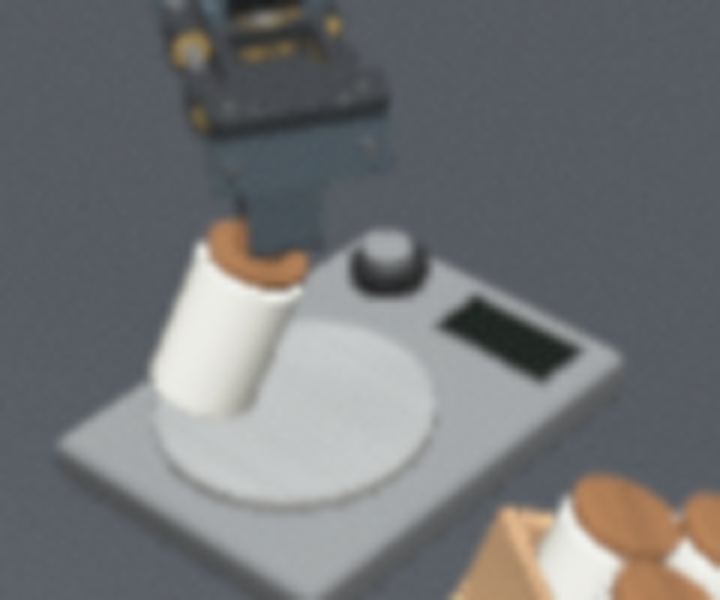

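>>> carry_out(increments=[{"tx": 0,"ty": 0,"tz": 0.002,"twist": 0,"gripper": -1},{"tx": 0,"ty": 0,"tz": 0.002,"twist": 0,"gripper": -1},{"tx": 0,"ty": 0,"tz": 0.002,"twist": 0,"gripper": -1},{"tx": 0,"ty": 0,"tz": 0.002,"twist": 0,"gripper": -1},{"tx": 0,"ty": 0,"tz": 0.002,"twist": 0,"gripper": -1}], squeeze=5.5)

```text
time_s: 8.67
eef_pos: [0.583, -0.181, 0.1494]
tcp_rot: [0.0, 0.138, 0.99, 0.0]
wrist_force: [1.1, 1.0, -3.2]
width: 0.0259
```

```bash
python3 - <<'E'
from h import *
s,R=st()
cv2.imwrite("pics/s8.png",bot.grab_frame("scene")[:,:,::-1])
crop("pics/s8.png","pics/s8c.png",180,120,120,100,6)
E
```

```text
t8.67 eef [ 0.583  -0.181   0.1494] yang74.15 zax [ 0.  0. -1.] F [ 1.08  1.03 -3.25] M [ 0.032  0.007 -0.045] w0.0259
```

View pics/s8c.png

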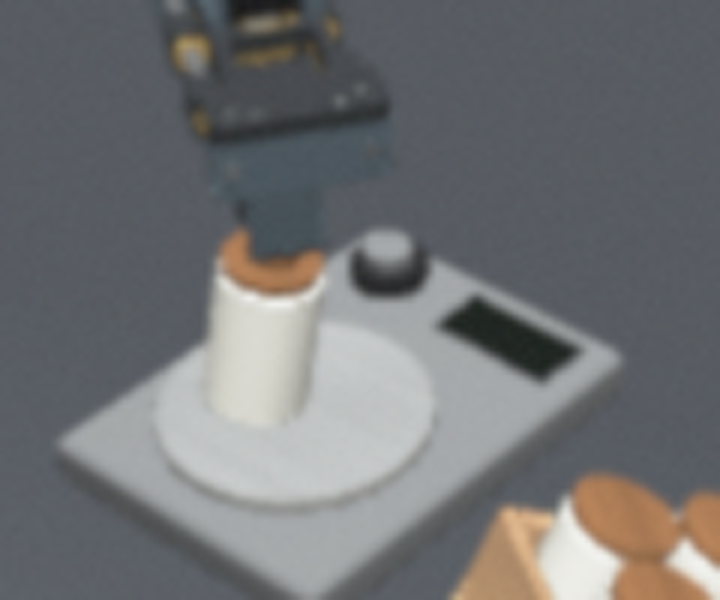

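>>> carry_out(increments=[{"tx": 0,"ty": 0,"tz": 0.001,"twist": 0,"gripper": -1},{"tx": 0,"ty": 0,"tz": 0.002,"twist": 0,"gripper": -1},{"tx": 0,"ty": 0,"tz": 0.003,"twist": 0,"gripper": -1},{"tx": 0,"ty": 0,"tz": 0.004,"twist": 0,"gripper": -1},{"tx": 0,"ty": 0,"tz": 0.0045,"twist": 0,"gripper": -1},{"tx": 0,"ty": 0,"tz": 0.005,"twist": 0,"gripper": -1},{"tx": 0,"ty": 0,"tz": 0.005,"twist": 0,"gripper": -1}], squeeze=5.5)

```text
time_s: 9.3
eef_pos: [0.5831, -0.181, 0.1443]
tcp_rot: [0.0, 0.138, 0.99, 0.0]
wrist_force: [-0.8, 0.7, -2.1]
width: 0.0256
```

```bash
python3 - <<'E'
from h import *
s,R=st()
c=bot.get_calibration("scene")
cv2.imwrite("pics/s9.png",bot.grab_frame("scene")[:,:,::-1])
crop("pics/s9.png","pics/s9c.png",200,150,60,50,12)
cv2.imwrite("pics/w9.png",bot.grab_frame("wrist")[:,:,::-1])
p=s["eef_pos"]
for z in (.045,.119):print(z,(proj(c,[p[0],p[1],z])-[200,150])*12)
E
```

```text
t9.30 eef [ 0.5831 -0.181   0.1443] yang74.15 zax [ 0.  0. -1.] F [-0.82  0.73 -2.1 ] M [-0.012  0.027 -0.008] w0.0256
0.045 [[346.75799849 443.03338047]]
0.119 [[324.16651055 204.73312414]]
```

View pics/s9c.png

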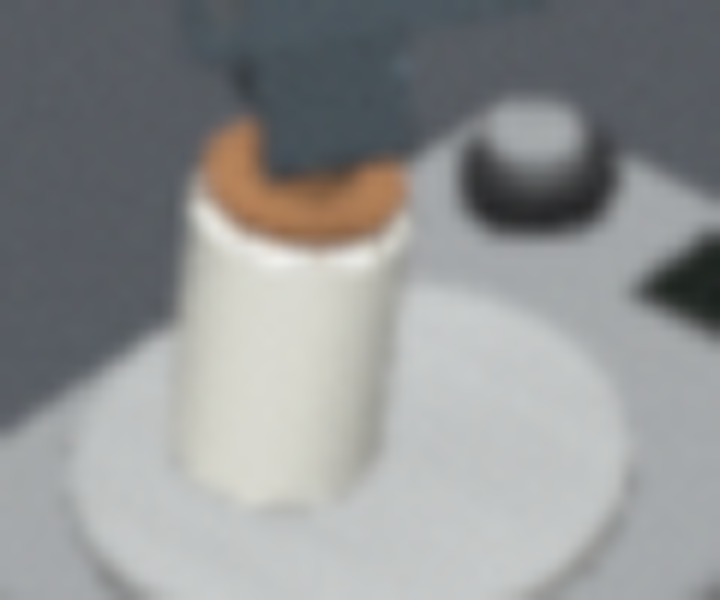

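View pics/w9.png

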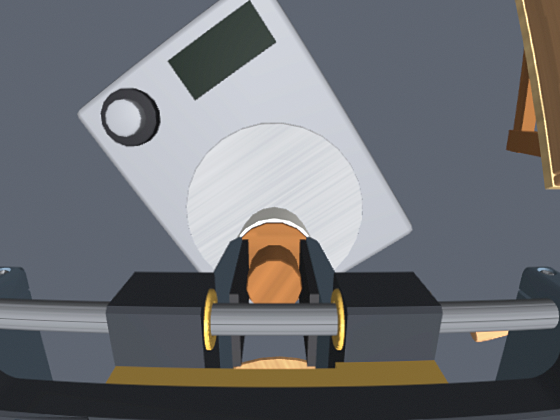

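>>> carry_out(increments=[{"tx": 0,"ty": 0,"tz": 0.001,"twist": 0,"gripper": -1},{"tx": 0,"ty": 0,"tz": 0.002,"twist": 0,"gripper": -1},{"tx": 0,"ty": 0,"tz": 0.002,"twist": 0,"gripper": -1}], squeeze=5)

```text
time_s: 9.65
eef_pos: [0.5831, -0.181, 0.1424]
tcp_rot: [0.0, 0.138, 0.99, 0.0]
wrist_force: [0.9, 0.8, -2.4]
width: 0.0256
```

>>> carry_out(increments=[{"tx": 0,"ty": 0,"tz": 0.001,"twist": 0,"gripper": -1},{"tx": 0,"ty": 0,"tz": 0.001,"twist": 0,"gripper": -1},{"tx": 0,"ty": 0,"tz": 0.001,"twist": 0,"gripper": -1}], squeeze=4.5)

```text
time_s: 9.9
eef_pos: [0.5837, -0.1812, 0.1421]
tcp_rot: [0.001, 0.138, 0.99, -0.0]
wrist_force: [0.2, -0.3, 1.5]
width: 0.0258
```

```bash
python3 - <<'E'
from h import *
s,R=st()
cv2.imwrite("pics/s10.png",bot.grab_frame("scene")[:,:,::-1])
crop("pics/s10.png","pics/s10c.png",200,150,60,50,12)
E
```

```text
t9.90 eef [ 0.5837 -0.1812  0.1421] yang74.15 zax [ 0.002 -0.001 -1.   ] F [ 0.24 -0.31  1.54] M [ 0.023 -0.054  0.026] w0.0258
```

View pics/s10c.png

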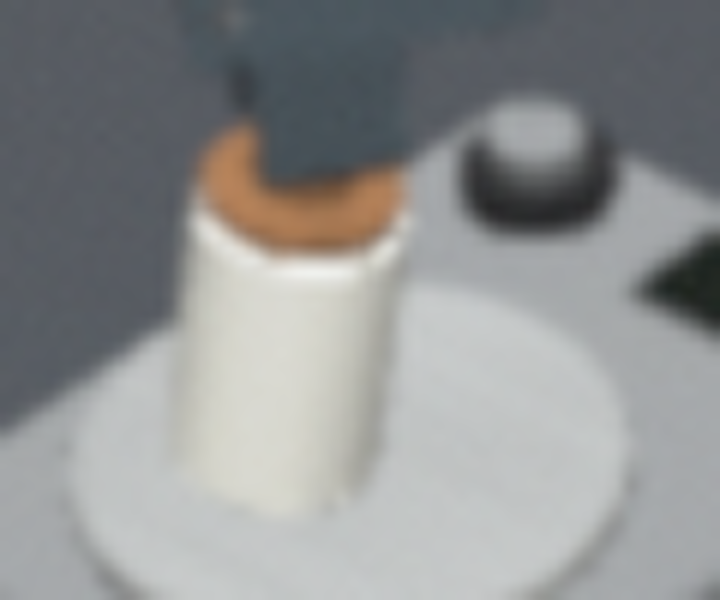

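>>> carry_out(increments=[{"tx": -0.0015,"ty": 0,"tz": 0,"twist": 0,"gripper": -1},{"tx": -0.003,"ty": 0,"tz": 0,"twist": 0,"gripper": -1},{"tx": -0.005,"ty": 0,"tz": 0.0003,"twist": 0,"gripper": -1},{"tx": -0.007,"ty": 0,"tz": 0.0005,"twist": 0,"gripper": -1},{"tx": -0.009,"ty": 0,"tz": 0.0007,"twist": 0,"gripper": -1},{"tx": -0.011,"ty": 0,"tz": 0.001,"twist": 0,"gripper": -1},{"tx": -0.013,"ty": 0,"tz": 0.0012,"twist": 0,"gripper": -1},{"tx": -0.015,"ty": 0,"tz": 0.0015,"twist": 0,"gripper": -1},{"tx": -0.016,"ty": 0,"tz": 0.0016,"twist": 0,"gripper": -1}], squeeze=4.5)

```text
time_s: 10.7
eef_pos: [0.5992, -0.1856, 0.1402]
tcp_rot: [0.001, 0.138, 0.99, -0.0]
wrist_force: [0.0, 0.4, -0.4]
width: 0.0258
```

```bash
python3 - <<'E'
from h import *
s,R=st()
cv2.imwrite("pics/s11.png",bot.grab_frame("scene")[:,:,::-1])
crop("pics/s11.png","pics/s11c.png",200,150,60,50,12)
c=bot.get_calibration("scene");p=s["eef_pos"]
for z in (.045,.119):print(z,(proj(c,[p[0],p[1],z])-[200,150])*12)
E
```

```text
t10.70 eef [ 0.5992 -0.1856  0.1402] yang74.15 zax [ 0.002 -0.    -1.   ] F [ 0.04  0.38 -0.38] M [ 0.031  0.041 -0.023] w0.0258
0.045 [[280.58215409 455.42622767]]
0.119 [[254.84005523 216.95021826]]
```

View pics/s11c.png

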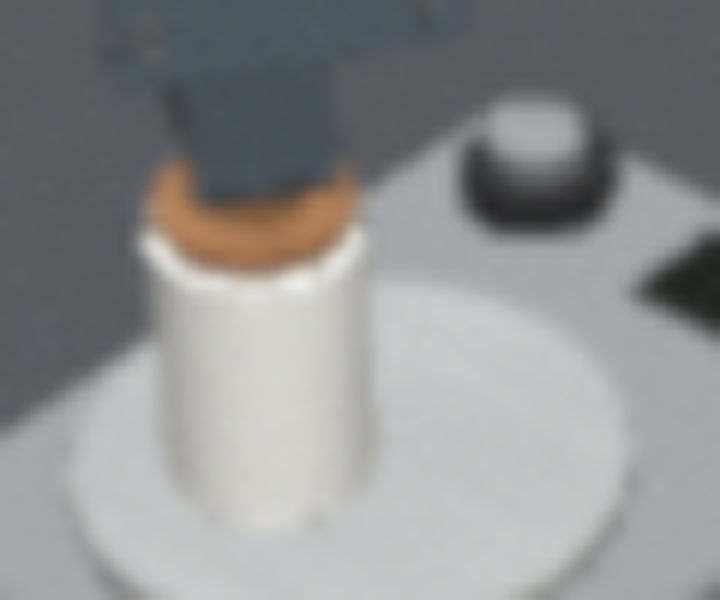

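>>> carry_out(increments=[{"tx": -0.0015,"ty": 0,"tz": 0.0003,"twist": 0,"gripper": -1},{"tx": -0.003,"ty": 0,"tz": 0.0008,"twist": 0,"gripper": -1},{"tx": -0.005,"ty": 0,"tz": 0.0013,"twist": 0,"gripper": -1},{"tx": -0.005,"ty": 0,"tz": 0.002,"twist": 0,"gripper": -1},{"tx": -0.005,"ty": 0,"tz": 0.002,"twist": 0,"gripper": -1}], squeeze=4)

```text
time_s: 11.17
eef_pos: [0.6044, -0.1871, 0.139]
tcp_rot: [0.001, 0.138, 0.99, -0.0]
wrist_force: [-1.3, 0.3, 4.5]
width: 0.0257
```

```bash
python3 - <<'E'
from h import *
s,R=st()
cv2.imwrite("pics/s12.png",bot.grab_frame("scene")[:,:,::-1])
crop("pics/s12.png","pics/s12c.png",200,150,60,50,12)
c=bot.get_calibration("scene");p=s["eef_pos"]
for z in (.045,.119):print(z,(proj(c,[p[0],p[1],z])-[200,150])*12)
E
```

```text
t11.17 eef [ 0.6044 -0.1871  0.139 ] yang74.15 zax [ 0.003 -0.001 -1.   ] F [-1.27  0.28  4.46] M [0.058 0.195 0.037] w0.0257
0.045 [[259.17749678 459.39283456]]
0.119 [[232.41292222 220.86441061]]
```

View pics/s12c.png

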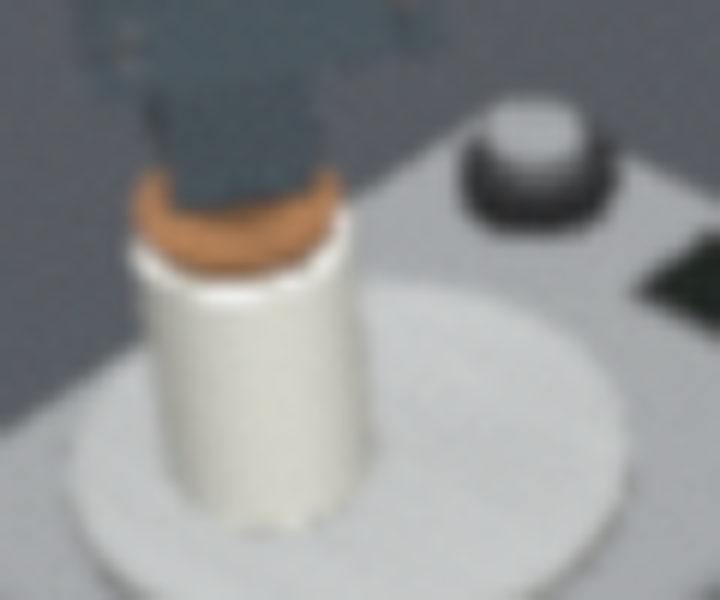

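>>> carry_out(increments=[{"tx": 0.001,"ty": 0,"tz": -0.0005,"twist": 0,"gripper": -1},{"tx": 0.0022,"ty": 0,"tz": -0.001,"twist": 0,"gripper": -1},{"tx": 0.0022,"ty": 0,"tz": -0.001,"twist": 0,"gripper": -1}], squeeze=3.5)

```text
time_s: 11.47
eef_pos: [0.6015, -0.1863, 0.1392]
tcp_rot: [0.001, 0.138, 0.99, -0.0]
wrist_force: [-0.2, 0.3, -1.2]
width: 0.0261
```

```bash
python3 - <<'E'
from h import *
s,R=st()
cv2.imwrite("pics/s13.png",bot.grab_frame("scene")[:,:,::-1])
crop("pics/s13.png","pics/s13c.png",200,150,60,50,12)
c=bot.get_calibration("scene");p=s["eef_pos"]
for z in (.045,.119):print(z,(proj(c,[p[0],p[1],z])-[200,150])*12)
E
```

```text
t11.47 eef [ 0.6015 -0.1863  0.1392] yang74.15 zax [ 0.001 -0.    -1.   ] F [-0.17  0.35 -1.17] M [-0.005  0.083 -0.074] w0.0261
0.045 [[271.11337593 457.19222097]]
0.119 [[244.91908778 218.69261673]]
```

View pics/s13c.png

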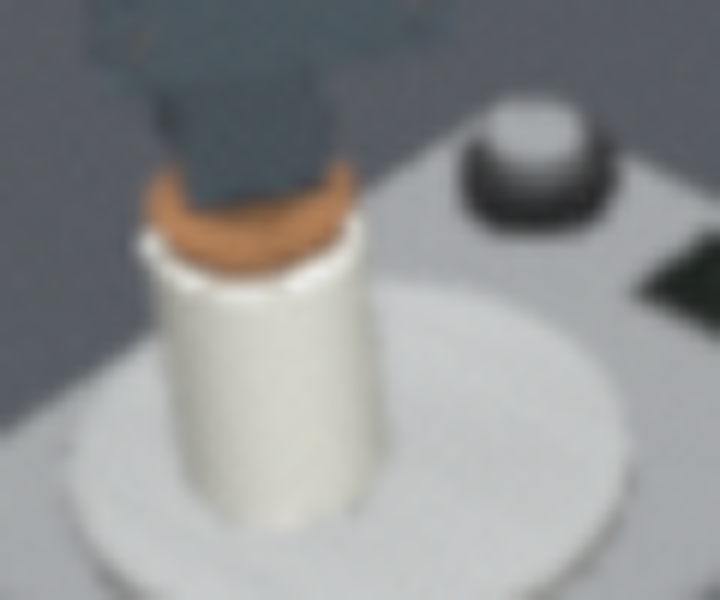

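>>> carry_out(increments=[{"tx": 0,"ty": 0,"tz": 0.0005,"twist": 0,"gripper": -1},{"tx": 0,"ty": 0,"tz": 0.001,"twist": 0,"gripper": -1},{"tx": 0,"ty": 0,"tz": 0.0015,"twist": 0,"gripper": -1},{"tx": 0,"ty": 0,"tz": 0.002,"twist": 0,"gripper": -1},{"tx": 0,"ty": 0,"tz": 0.002,"twist": 0,"gripper": -1}], squeeze=3)

```text
time_s: 11.93
eef_pos: [0.6018, -0.1863, 0.1376]
tcp_rot: [0.001, 0.138, 0.99, -0.0]
wrist_force: [-0.8, 0.7, 3.9]
width: 0.0256
```

```bash
python3 - <<'E'
from h import *
s,R=st()
cv2.imwrite("pics/s14.png",bot.grab_frame("scene")[:,:,::-1])
crop("pics/s14.png","pics/s14c.png",200,150,60,50,12)
c=bot.get_calibration("scene");p=s["eef_pos"]
for z in (.045,.119):print(z,(proj(c,[p[0],p[1],z])-[200,150])*12)
E
```

```text
t11.93 eef [ 0.6018 -0.1863  0.1376] yang74.15 zax [ 0.002 -0.001 -1.   ] F [-0.75  0.66  3.86] M [ 0.081  0.194 -0.032] w0.0256
0.045 [[269.70795435 457.49104967]]
0.119 [[243.44620689 218.98737777]]
```

View pics/s14c.png

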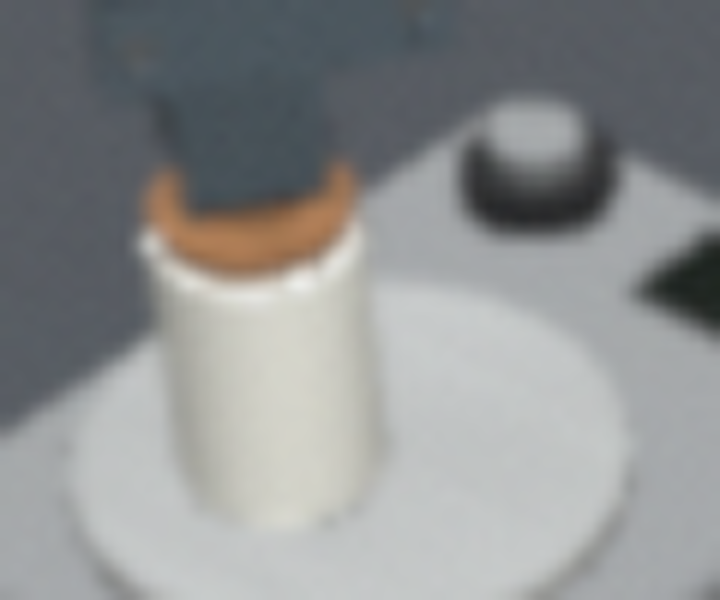

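>>> carry_out(increments=[{"tx": 0,"ty": 0,"tz": -0.001,"twist": 0,"gripper": -1},{"tx": 0,"ty": 0,"tz": -0.001,"twist": 0,"gripper": -0.4},{"tx": 0,"ty": 0,"tz": -0.001,"twist": 0,"gripper": -0.3},{"tx": 0,"ty": 0,"tz": -0.001,"twist": 0,"gripper": 0.2},{"tx": 0,"ty": 0,"tz": -0.001,"twist": 0,"gripper": 0.5},{"tx": 0,"ty": 0,"tz": -0.001,"twist": 0,"gripper": 0.5},{"tx": 0,"ty": 0,"tz": -0.001,"twist": 0,"gripper": 0.5},{"tx": 0,"ty": 0,"tz": -0.001,"twist": 0,"gripper": 0.5}])

```text
time_s: 12.65
eef_pos: [0.6018, -0.1863, 0.1386]
tcp_rot: [0.001, 0.138, 0.99, -0.0]
wrist_force: [0.0, -0.1, 0.6]
width: 0.0622
```

```bash
python3 - <<'E'
from h import *
s,R=st()
cv2.imwrite("pics/s15.png",bot.grab_frame("scene")[:,:,::-1])
crop("pics/s15.png","pics/s15c.png",200,150,60,50,12)
cv2.imwrite("pics/w15.png",bot.grab_frame("wrist")[:,:,::-1])
E
```

```text
t12.65 eef [ 0.6018 -0.1863  0.1386] yang74.15 zax [ 0.002 -0.    -1.   ] F [ 0.04 -0.14  0.61] M [-0.014  0.018  0.012] w0.0622
```

View pics/s15c.png

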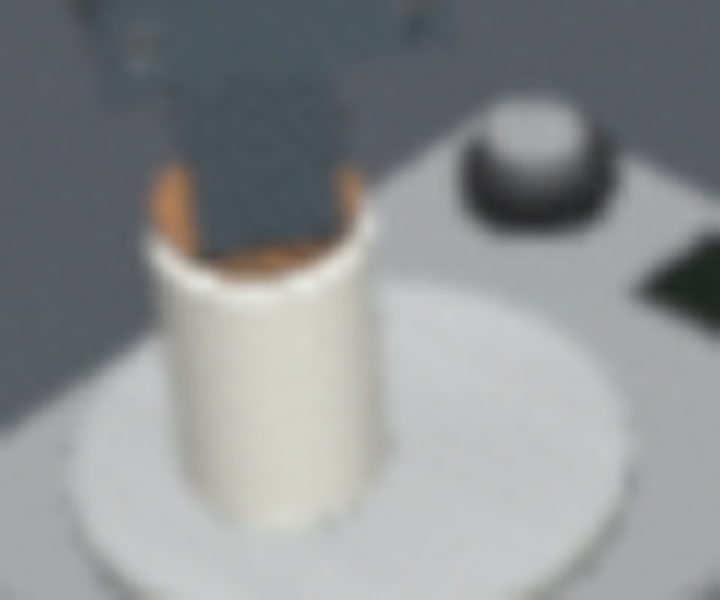

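View pics/w15.png

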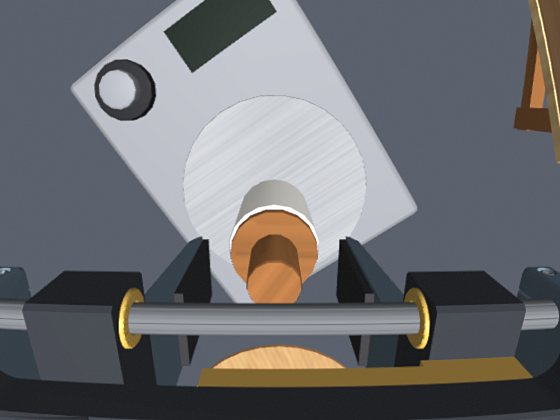

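>>> carry_out(increments=[{"tx": 0,"ty": 0,"tz": -0.01,"twist": 0,"gripper": 0.6},{"tx": 0,"ty": 0,"tz": -0.03,"twist": 0,"gripper": 0.6},{"tx": 0,"ty": 0,"tz": -0.055,"twist": 0,"gripper": 0.6},{"tx": 0,"ty": 0,"tz": -0.075,"twist": 0,"gripper": 0.6},{"tx": 0,"ty": 0,"tz": -0.085,"twist": 0,"gripper": 0.6},{"tx": 0,"ty": 0,"tz": -0.09,"twist": 0,"gripper": 0.6}])

```text
time_s: 13.25
eef_pos: [0.6024, -0.1866, 0.2312]
tcp_rot: [0.003, 0.138, 0.99, -0.0]
wrist_force: [-0.7, 0.2, -0.7]
width: 0.0729
```

```bash
python3 - <<'E'
from h import *
s,R=st()
c=bot.get_calibration("wrist")
cv2.imwrite("pics/w16.png",bot.grab_frame("wrist")[:,:,::-1])
np.save("c16.npy",c,allow_pickle=True)
print(proj(c,[[.481,-.266,.05],[.583,-.181,.045]]))
E
```

```text
t13.25 eef [ 0.6024 -0.1866  0.2312] yang74.15 zax [ 0.006 -0.002 -1.   ] F [-0.69  0.21 -0.71] M [-0.031 -0.085  0.009] w0.0729
[[156.44275012  91.84096479]
 [272.67342353 168.90368462]]
```

View pics/w16.png

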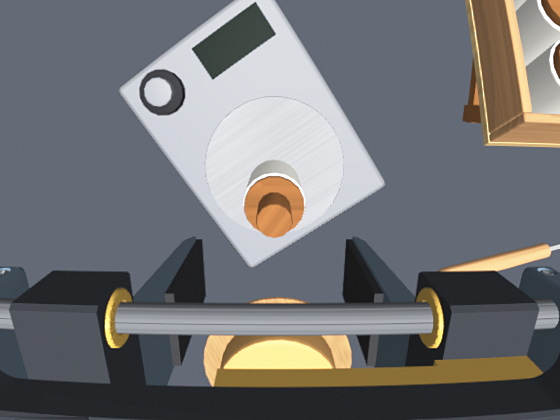

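>>> carry_out(increments=[{"tx": 0.01,"ty": -0.012,"tz": 0,"twist": 0,"gripper": -1},{"tx": 0.03,"ty": -0.035,"tz": 0,"twist": 0,"gripper": -1},{"tx": 0.05,"ty": -0.058,"tz": 0,"twist": 0,"gripper": -1},{"tx": 0.07,"ty": -0.081,"tz": 0,"twist": 0,"gripper": -1},{"tx": 0.087,"ty": -0.1,"tz": 0.01,"twist": 0,"gripper": -1},{"tx": 0.094,"ty": -0.109,"tz": 0.03,"twist": 0,"gripper": -1},{"tx": 0.095,"ty": -0.1095,"tz": 0.06,"twist": 0,"gripper": -1},{"tx": 0.095,"ty": -0.1095,"tz": 0.09,"twist": 0,"gripper": -1},{"tx": 0.095,"ty": -0.1095,"tz": 0.115,"twist": 0,"gripper": -1},{"tx": 0.095,"ty": -0.1095,"tz": 0.13,"twist": 0,"gripper": -1},{"tx": 0.095,"ty": -0.1095,"tz": 0.14,"twist": 0,"gripper": -1},{"tx": 0.095,"ty": -0.1095,"tz": 0.14,"twist": 0,"gripper": -1},{"tx": 0.095,"ty": -0.1095,"tz": 0.14,"twist": 0,"gripper": -1}], squeeze=20)

```text
time_s: 14.38
eef_pos: [0.4811, -0.2662, 0.0899]
tcp_rot: [0.002, 0.138, 0.99, -0.0]
wrist_force: [0.5, -0.0, 1.3]
width: 0.0002
```

```bash
python3 - <<'E'
from h import *
s,R=st()
print(to(R,s["eef_pos"],[.481,-.266,.05]))
cv2.imwrite("pics/s17.png",bot.grab_frame("scene")[:,:,::-1])
crop("pics/s17.png","pics/s17c.png",190,110,100,90,7)
cv2.imwrite("pics/w17.png",bot.grab_frame("wrist")[:,:,::-1])
E
```

```text
t14.38 eef [ 0.4811 -0.2662  0.0899] yang74.14 zax [ 0.004 -0.001 -1.   ] F [ 0.46 -0.02  1.32] M [-0.026 -0.016  0.014] w0.0002
[0.0003 0.0001 0.0399]
```

View pics/s17c.png

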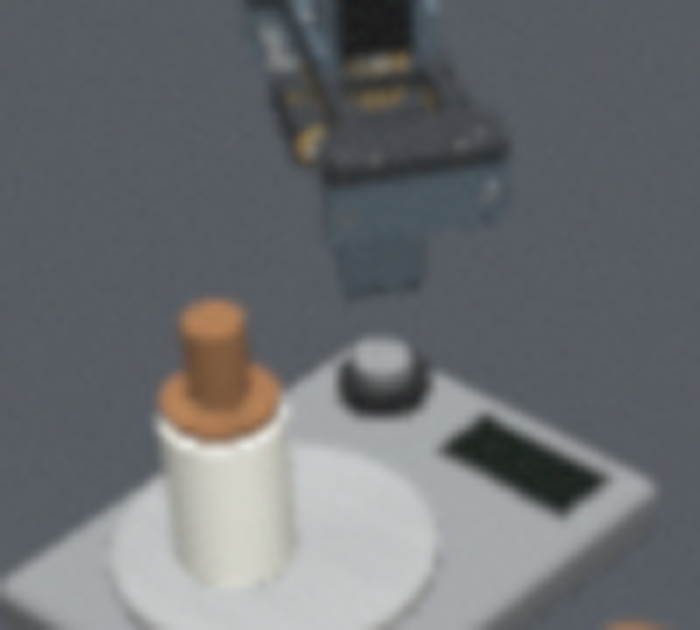

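View pics/w17.png

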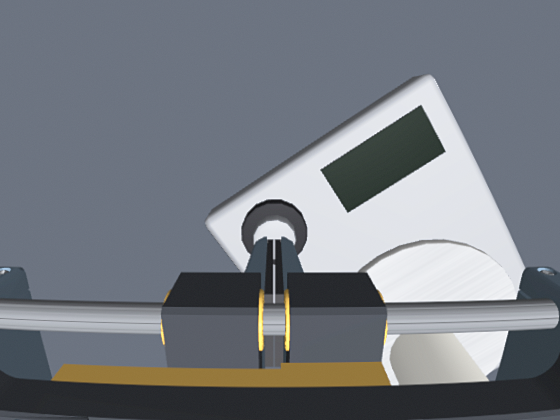

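>>> carry_out(increments=[{"tx": 0,"ty": 0,"tz": 0.01,"twist": 0,"gripper": -1},{"tx": 0,"ty": 0,"tz": 0.022,"twist": 0,"gripper": -1},{"tx": 0,"ty": 0,"tz": 0.03,"twist": 0,"gripper": -1},{"tx": 0,"ty": 0,"tz": 0.034,"twist": 0,"gripper": -1},{"tx": 0,"ty": 0,"tz": 0.036,"twist": 0,"gripper": -1},{"tx": 0,"ty": 0,"tz": 0.036,"twist": 0,"gripper": -1}])

```text
time_s: 14.98
eef_pos: [0.4824, -0.2666, 0.055]
tcp_rot: [0.003, 0.138, 0.99, -0.001]
wrist_force: [-0.3, 0.1, 0.4]
width: 0.0002
```

>>> carry_out(increments=[{"tx": 0,"ty": 0,"tz": 0.002,"twist": 0,"gripper": -1},{"tx": 0,"ty": 0,"tz": 0.003,"twist": 0,"gripper": -1},{"tx": 0,"ty": 0,"tz": 0.003,"twist": 0,"gripper": -1}])

```text
time_s: 15.23
eef_pos: [0.4827, -0.2668, 0.0523]
tcp_rot: [0.004, 0.138, 0.99, -0.001]
wrist_force: [0.2, -0.6, 2.5]
width: 0.0002
```

>>> carry_out(increments=[{"tx": 0,"ty": 0,"tz": 0.002,"twist": 0,"gripper": -1},{"tx": 0,"ty": 0,"tz": 0.003,"twist": 0,"gripper": -1},{"tx": 0,"ty": 0,"tz": 0.003,"twist": 0,"gripper": -1}])

```text
time_s: 15.48
eef_pos: [0.4829, -0.2669, 0.0494]
tcp_rot: [0.004, 0.138, 0.99, -0.001]
wrist_force: [-0.1, 0.3, 3.1]
width: 0.0007
```

>>> carry_out(increments=[{"tx": 0.001,"ty": 0,"tz": 0.001,"twist": 0,"gripper": -1},{"tx": 0.001,"ty": 0,"tz": 0.002,"twist": 0,"gripper": -1},{"tx": 0.001,"ty": 0,"tz": 0.002,"twist": 0,"gripper": -1}])

```text
time_s: 15.73
eef_pos: [0.4828, -0.2669, 0.0477]
tcp_rot: [0.005, 0.138, 0.99, -0.001]
wrist_force: [1.4, 0.9, 3.5]
width: 0.0005
```

>>> carry_out(increments=[{"tx": 0,"ty": 0,"tz": 0.001,"twist": 0,"gripper": -1},{"tx": 0,"ty": 0,"tz": 0.002,"twist": 0,"gripper": -1},{"tx": 0,"ty": 0,"tz": 0.002,"twist": 0,"gripper": -1}])

```text
time_s: 15.98
eef_pos: [0.4828, -0.2669, 0.0463]
tcp_rot: [0.005, 0.138, 0.99, -0.001]
wrist_force: [-0.9, 0.4, 7.1]
width: 0.0004
```

>>> carry_out(increments=[{"tx": 0,"ty": 0,"tz": 0.001,"twist": 0,"gripper": -1},{"tx": 0,"ty": 0,"tz": 0.0015,"twist": 0,"gripper": -1},{"tx": 0,"ty": 0,"tz": 0.0015,"twist": 0,"gripper": -1}])

```text
time_s: 16.23
eef_pos: [0.4828, -0.2669, 0.0462]
tcp_rot: [0.005, 0.138, 0.99, -0.001]
wrist_force: [-2.1, 3.0, 12.4]
width: 0.0003
```

```bash
python3 - <<'E'
from h import *
s,R=st()
cv2.imwrite("pics/s18.png",bot.grab_frame("scene")[:,:,::-1])
crop("pics/s18.png","pics/s18c.png",215,130,60,50,12)
E
```

```text
t16.23 eef [ 0.4828 -0.2669  0.0462] yang74.15 zax [ 0.01  -0.004 -1.   ] F [-2.11  2.99 12.44] M [0.332 0.415 0.039] w0.0003
```

View pics/s18c.png

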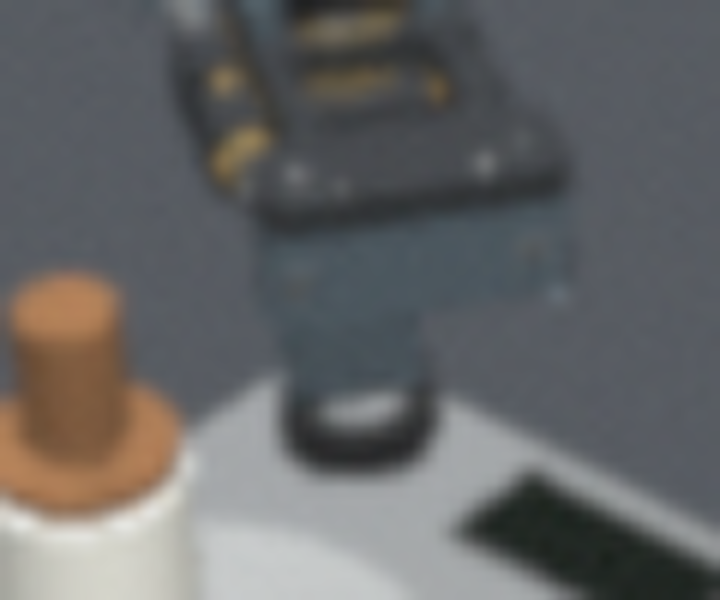

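>>> carry_out(increments=[{"tx": 0,"ty": 0,"tz": -0.003,"twist": 0,"gripper": -1},{"tx": 0,"ty": 0,"tz": -0.01,"twist": 0,"gripper": -1},{"tx": 0,"ty": 0,"tz": -0.03,"twist": 0,"gripper": -1},{"tx": 0.005,"ty": 0,"tz": -0.06,"twist": 0,"gripper": -1},{"tx": 0.02,"ty": 0,"tz": -0.09,"twist": 0,"gripper": -1},{"tx": 0.04,"ty": 0,"tz": -0.12,"twist": 0,"gripper": -1},{"tx": 0.06,"ty": 0,"tz": -0.14,"twist": 0,"gripper": -1},{"tx": 0.08,"ty": 0,"tz": -0.15,"twist": 0,"gripper": -1},{"tx": 0.08,"ty": 0,"tz": -0.15,"twist": 0,"gripper": -1},{"tx": 0.08,"ty": 0,"tz": -0.15,"twist": 0,"gripper": -1}])

```text
time_s: 17.12
eef_pos: [0.4038, -0.2443, 0.1957]
tcp_rot: [0.005, 0.138, 0.99, -0.002]
wrist_force: [0.4, -0.2, -0.7]
width: 0.0008
```

```bash
python3 - <<'E'
from h import *
s,R=st()
cv2.imwrite("pics/s19.png",bot.grab_frame("scene")[:,:,::-1])
cv2.imwrite("pics/t19.png",bot.grab_frame("top")[:,:,::-1])
cv2.imwrite("pics/w19.png",bot.grab_frame("wrist")[:,:,::-1])
crop("pics/s19.png","pics/s19c.png",185,130,180,150,4)
crop("pics/s19.png","pics/s19k.png",215,130,60,50,12)
E
```

```text
t17.12 eef [ 0.4038 -0.2443  0.1957] yang74.12 zax [ 0.01  -0.005 -1.   ] F [ 0.39 -0.2  -0.69] M [ 0.022 -0.028 -0.026] w0.0008
```

View pics/s19c.png

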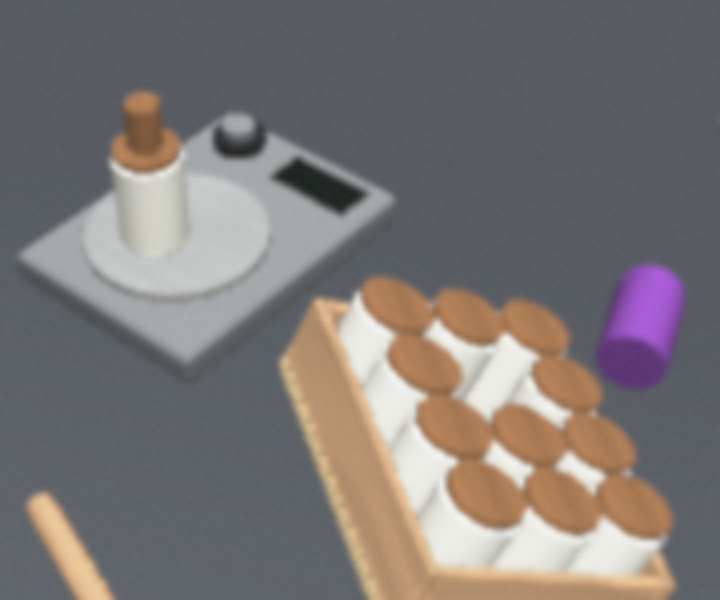

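View pics/s19k.png

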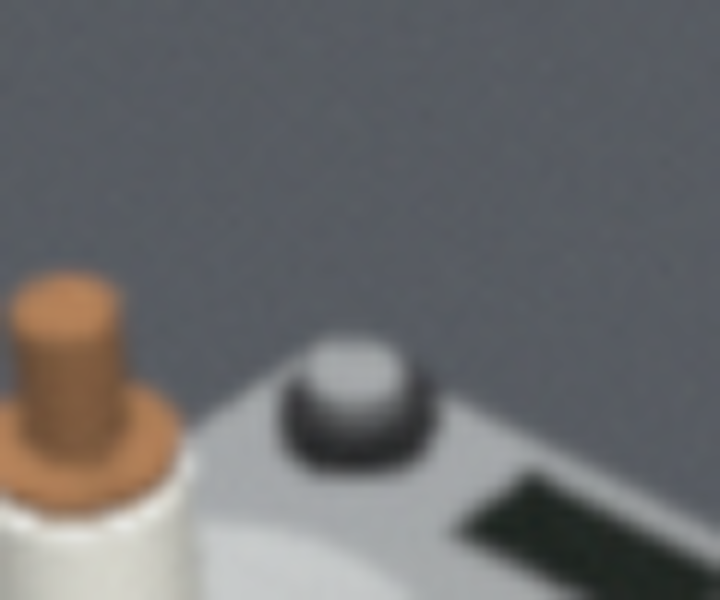

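View pics/t19.png

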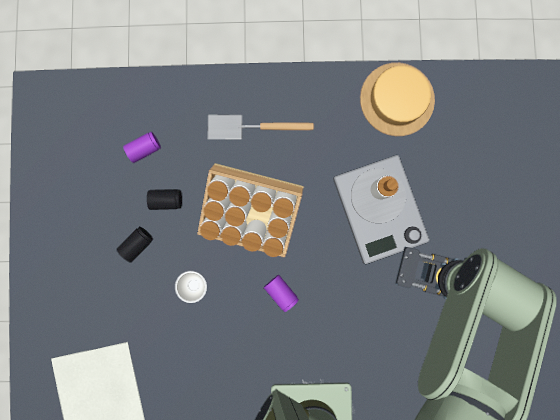

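View pics/w19.png

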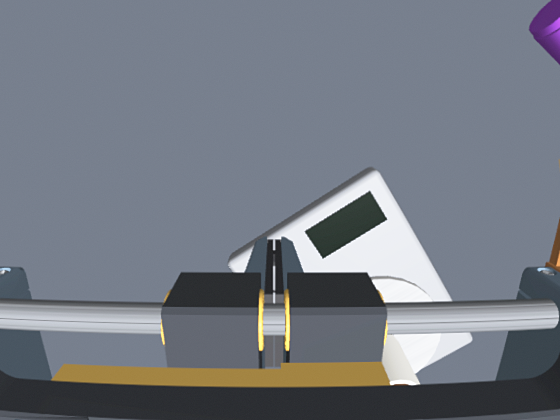

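```bash
python3 - <<'E'
from bench import bot
print(bot.hand_in(), bot.state()["time_s"])
E
```

```text
the job is handed in; nothing more can be done
the job is handed in; nothing more can be done
```

The knobbed jar is standing upright on the scale pan, the tare key has been pressed and has sprung back, and the job is handed in at about 17 s.

- **Drawing the jar:** I gripped it by the knob and drew it straight out along the crate's slope. All 11 other jars show seated in the last top and scene pictures.
- **Setting it down:** The jar hung at the crate's lean, because the gripper cannot tilt. I loosened the grip just above the pan so that it swung part of the way upright. Then I touched its rim to the pan and tipped it the rest of the way. It overshot by a degree or two at one point, and I pressed it flat before letting go.
- **Where it stands:** It is upright about 19 mm from the pan centre, where up to 44 mm still keeps it wholly on the pan.
- **Tare key:** With closed fingers I pressed it from first contact at about 52–53 mm down to a hard stop at 46 mm, which fits its 6 mm of travel. The force rose to 12 N at the stop with no further movement. I did not measure the travel directly. The last picture shows the key back up.
- **Bystanders:** The bowl and spatula are where they were, and the arm was clear of everything at hand-in.

One disagreement: the wrist camera put the knob about 3 mm from the position found with the top camera. I corrected for it before gripping. No other check failed.

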